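# Set the lift-over stop on the packing bay that holds the gift box

### The arm

A 6-joint arm with a two-finger parallel gripper is mounted at the origin on the work surface. World frame = base frame: x ahead of the robot, y to its left, z up, the work surface at z = 0. Lengths are in m, angles in rad, forces in N, time in s.
With the tool pointing down it reaches from about 0.3 to 0.75 m from the base axis. Payload 8.5 kg.
Tool frame: the origin (TCP) lies midway between the tips of the shut fingers; the grasp point (between the pads) lies 19 mm behind it; x points along the fingers, y is the direction in which the jaws open and shut, and the axes are right-handed (so a half turn about x gives the same grasp; the last joint's range is limited). The gripper opens to 88 mm and grips with 3 to 60 N. Pads are 18 mm wide; open, the fingers measure 123 mm over their backs; the gripper's body (75 mm by 187 mm) begins 45 mm behind the grasp point.
Start: joints at [0.979, 0.381, 1.297, -0, 1.464, -0.215], TCP at [0.202, 0.511, 0.239] pointing down, gripper open.
Joint ranges: [-3.11, 3.11], [-0.89, 2.33], [0.22, 2.48], [-1.42, 4.56], [0.17, 2.85], [-2.88, 2.88]. Speed limits (rad/s): [2.39, 2.39, 3.14, 3.14, 3.14, 3.14].

### API

Orientations are given as a unit quaternion [x, y, z, w].
In Python, from plant import ctrl gives the robot as it stands. The module is installed in compiled form; this text tells all that it offers.
- The arm moves only by the tool carry_out, never from a script. Its argument "motion" is text: rows parted by semicolons, each of 7 numbers parted by spaces: the shift along the tool's x, y, z in mm, then the turn, a rotation vector about the tool's x, y, z in degrees, then the finger opening in mm, from 0 to 88.1. In form: dx dy dz ax ay az grip; .... A call has 1 to 5 rows; each row shifts and turns the commanded pose from where the row before left it, along the tool's axes as they then stand; what a row does not reach is not made up. A row lasts 1/12 s, in which the tool goes at most 41.7 mm and 7.16 degrees, less where a joint would pass 70% of its speed; a pose out of reach is approached as far as the arm can. A call with a gripper value outside its range is refused whole. The fingers move at their own pace and stop on an object; "grip_force" is the grip in N (left out, the last holds). Time passes only in rows, so rows that do not move let the fingers close. It gives the time, the measured TCP pose, the force and the opening at its end, in the units of the state.
- ctrl.read_state(): the state, without advancing time (a new reading comes with each control period).
- ctrl.camera(name): name is "scene" or "top" or "wrist"; returns the picture (384x512x3 uint8, red, green, blue); there is no depth.
- ctrl.camera_params(name): a dict with "camera_matrix" (3x3 intrinsics, pixels), "dist" ([k1, k2, p1, p2, k3] as OpenCV has them; the pictures are not rectified), "R" (3x3) and "t" (3): a world point X has camera coordinates R X + t. Camera axes: x right, y down, z forward; pixel columns grow to the right and rows downward; lengths in m; the calibration is good to about 2 mm. A picture is of the moment at which its call begins: read the wrist's pose just before it. camera_params takes no time and is no camera call; for the wrist camera it gives the pose at the moment of the call.
- ctrl.hand_in(): hands the job in, once; it reports no verdict.
The state is a dict: "clock": time; "q": joint angles; "joint_velocities": joint speeds; "effort": joint torques, N m; "eef_pos": TCP position; "tool_rot": TCP orientation; "ft_force": force on the tool from outside, world axes, zero at the start; "wrist_torque": the same for the moment, N m; "gripper_width": opening from 0.0 (shut) to 1.0 (fully open).
Only numpy, scipy, OpenCV 4.12 (cv2) and the standard library are available. Lean on these libraries where they do the work, as an engineer would, in place of code of your own. Each camera call takes 0.05 s, during which the arm holds its last target.

### The job

Two identical packing bays stand on the table and only one holds the open gift box of sweets. In that bay, lift the sliding stop by its upright black grip over the bump in its channel, slide it towards the box and set it down in the front half of the channel, so that its bar blocks the box's way out. Leave the box, and the stop of the empty bay, where they are.

Things in the scene. Friction and masses are not known exactly. Their poses are not given: they have to be found in the camera images.
- box_bay: fixed white board with a steel channel along x (52 wide, top 58 mm over the table, 20 mm slot on top) leading to the box at +x. z up; origin on the table under the bump, a 10 mm high, 8 mm thick rib across the channel at x = 0. Front pocket for the stop: grip at x = 26 to 46 mm. The stop can rise 22 mm under the slot's lips; about 16 mm clears the bump. Differs in place, yaw, left or right
- stop_knob (a point): centre of the stop's upright black grip: 30 (along channel) x 16 (across) x 44 mm tall, 84 mm over the table when down. Below, a 12 mm stem goes through the slot to a steel carriage 44 x 35 x 20 mm inside the channel, a flat bar sticking out 36 mm to the front. Loose, about 0.2 kg; rises and slides by hand. Starts down behind the bump, grip at x = -42 to -30 mm of the bay. z up, x to the box
- spare_stop_knob (a point): centre of the grip of the stop in the empty bay, to be left alone: the same in shape, size and point as stop_knob; the empty bay is just like the other but holds no box
- gift_box: open yellow gift box with six round pink sweets in compartments, 140 (along x) x 100 x 36 mm, 0.3 kg, loose on the bay's board between low fences; origin at the centre of its underside, 178 mm ahead (+x) of the bay's origin and 10 mm above the table. Its near wall is 108 mm ahead of the bay's origin, its top 46 mm above the table
Things that resemble listed ones, but are neither listed nor needed, are in the scene too. Leave any red or white look-alike of the part that bears stop_knob alone.

How it is judged:
On the way:
1. the stop of the bay with the box is lifted off the channel floor (z of stop_knob in the frame of box_bay above 0.09 m), for 0.1 s.
At the end, for the whole second after the job is handed in: The stop of the bay with the box is down past the bump: its grip 20 to 52 mm ahead of the bump's middle, at most 4 mm above its resting height, within 7 degrees of upright; the gift box and the other stop's grip within 15 mm of where they began (x of stop_knob in the frame of box_bay between 0.02 and 0.052 m and z of stop_knob in the frame of box_bay below 0.088 m and angle between stop_knob's own z axis and vertical below 0.12 rad and distance of each of gift_box, spare_stop_knob from where it was at the start of the episode below 0.015 m); the robot touches nothing.
It fails at once if the stop of the empty bay is moved by more than 15 mm (distance of spare_stop_knob from where it was at the start of the episode above 0.015 m).
It fails at once if the gift box is moved by more than 15 mm (distance of gift_box from where it was at the start of the episode above 0.015 m).
It also fails if it takes over 32 s, if anything falls off the work surface, if the arm or the gripper's body presses on something with over 40 N, if the wrist force passes 120 N, or if a joint passes its speed limit or range.

## Working session

There is one attempt and no reset: what is moved stays moved. The work goes in short steps, Python scripts to look and compute and a tool call to move; the robot and the scene stay as the last step left them, time stands still between calls to the robot, and variables do not carry over. Pictures are saved under pics/ and viewed, and the job is handed in when it is done.

Besides the shell and the picture viewer there is one more tool, called in YAML: its name, and indented under it one key for each argument. carry_out: Moves the arm, as the interface text tells. Its arguments: {"type":"object","properties":{"motion":{"type":"string"},"grip_force":{"type":"number"}},"required":["motion"]}

```bash
mkdir -p pics; python3 - <<'E'
from plant import ctrl
import cv2
s=ctrl.read_state();print(s)
for n in ["scene","top","wrist"]:
    p=ctrl.camera_params(n);print(n,p)
    cv2.imwrite(f"pics/{n}0.png",ctrl.camera(n)[:,:,::-1])
E
```

```text
{'clock': 0.0, 'q': array([ 9.78734057e-01,  3.81203207e-01,  1.29825736e+00,  3.37048546e-06,
        1.46359621e+00, -2.15284947e-01]), 'joint_velocities': array([ 8.83481829e-04,  4.07342983e-05,  2.85101261e-04, -1.53916556e-03,
        1.30673231e-03,  9.34580080e-04]), 'effort': array([ 9.15436322e-04, -4.37917507e+01, -2.24565876e+01,  7.14280084e-02,
        3.50801402e-02, -9.96800236e-05]), 'eef_pos': array([0.20219305, 0.51118525, 0.23813505]), 'tool_rot': array([ 0.13194887,  0.69480035, -0.13290001,  0.69439151]), 'ft_force': array([ 0.96710198,  0.82728059, -0.42454685]), 'wrist_torque': array([0.02872365, 0.04433409, 0.00534038]), 'gripper_width': 0.997860432805772}
scene {'camera_matrix': array([[360.47818479,   0.        , 253.27145726],
       [  0.        , 360.47818479, 192.01077994],
       [  0.        ,   0.        ,   1.        ]]), 'dist': array([-0.06117944,  0.        ,  0.        ,  0.        ,  0.        ]), 'R': array([[ 0.4608962 ,  0.88745351, -0.00098148],
       [ 0.72831965, -0.37888198, -0.57096317],
       [-0.50707513,  0.26243992, -0.82097509]])
[... 318 characters left out ...]
 array([[-0.01564144, -0.99926665, -0.03495011],
       [-0.98170232,  0.02198214, -0.18914901],
       [ 0.18977858,  0.03135204, -0.98132622]]), 't': array([-0.02732423,  0.56045261,  1.08409626])}
wrist {'camera_matrix': array([[309.15668664,   0.        , 255.62070087],
       [  0.        , 309.15668664, 193.47214589],
       [  0.        ,   0.        ,   1.        ]]), 'dist': array([-0.03635462,  0.        ,  0.        ,  0.        ,  0.        ]), 'R': array([[ 3.68541975e-01,  9.29610703e-01, -8.68387124e-04],
       [ 8.93850874e-01, -3.54108165e-01,  2.75023676e-01],
       [ 2.55357450e-01, -1.02133977e-01, -9.61437062e-01]]), 't': array([-0.54883804, -0.03764249,  0.38885333])}
```

View pics/scene0.png

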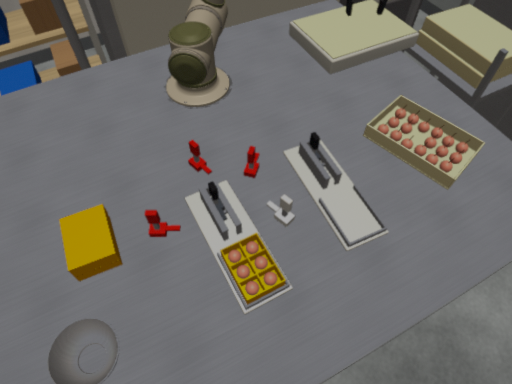

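View pics/top0.png

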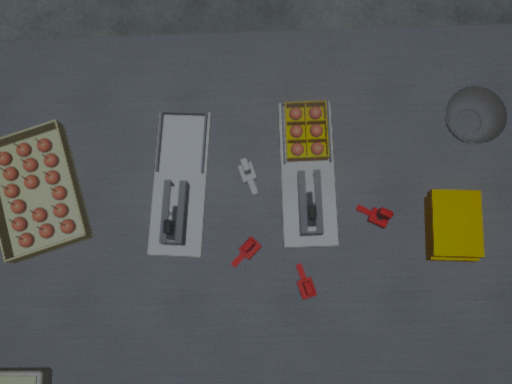

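View pics/wrist0.png

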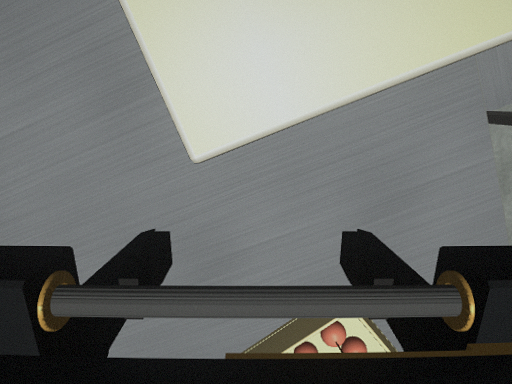

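The scene view has the boxed bay's grip at (213,190) and the empty bay's at (315,141). In the top view these are (311,212) and (169,227).
Things that could be mistaken for the grip, in top pixels:
- the spare black grip at (169,227), whose bay is empty
- red look-alikes at (380,215), (307,288) and (250,248)
- a white look-alike at (248,172)

I choose the black grip at (311,212), because its bay holds the box with six sweets. Next I check it in a close crop.

```bash
python3 - <<'E'
import cv2,numpy as np
t=cv2.imread("pics/top0.png");s=cv2.imread("pics/scene0.png")
a=cv2.resize(t[90:255,265:350],None,fx=3.6,fy=3.6,interpolation=cv2.INTER_CUBIC)
b=cv2.resize(s[165:315,175:300],None,fx=3.6,fy=3.6,interpolation=cv2.INTER_CUBIC)
h=max(a.shape[0],b.shape[0]);c=np.zeros((h,a.shape[1]+b.shape[1],3),np.uint8)
c[:a.shape[0],:a.shape[1]]=a;c[:b.shape[0],a.shape[1]:]=b
cv2.imwrite("pics/crop1.png",c);print(c.shape)
E
```

```text
(594, 756, 3)
```

View pics/crop1.png

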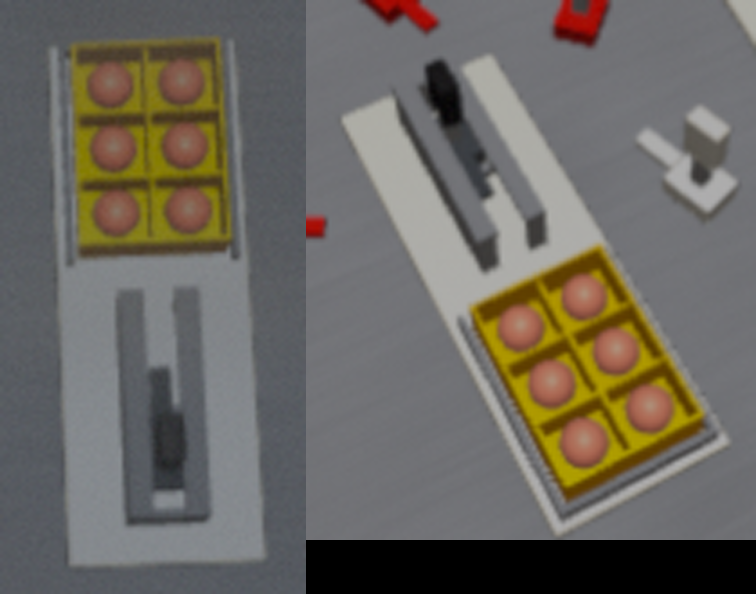

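The crop confirms it: the black grip sits in the bay with the six-sweet box, at the rear of the channel. Now I measure it.

```bash
cat > h.py <<'E'
import cv2,numpy as np
from plant import ctrl
def ray(n,uv,p=None):
    p=p or ctrl.camera_params(n)
    x=cv2.undistortPoints(np.array(uv,float).reshape(-1,1,2),p["camera_matrix"],p["dist"]).reshape(-1,2)
    d=np.c_[x,np.ones(len(x))]@p["R"]; return -p["R"].T@p["t"],d
def plane(n,uv,z,p=None):
    o,d=ray(n,uv,p); return o+d*((z-o[2])/d[:,2])[:,None]
def tri(a,ua,b,ub):
    o1,d1=ray(a,ua);o2,d2=ray(b,ub);d1=d1[0];d2=d2[0]
    k=np.linalg.lstsq(np.c_[d1,-d2],o2-o1,rcond=None)[0]
    A=o1+k[0]*d1;B=o2+k[1]*d2;return (A+B)/2,np.linalg.norm(A-B)
E
python3 - <<'E'
from h import *
t=cv2.imread("pics/top0.png");s=cv2.imread("pics/scene0.png")
C={}
for n,im,roi in [("top",t,(295,195,325,225)),("scene",s,(203,178,222,206))]:
    x0,y0,x1,y1=roi; v=im.max(2)[y0:y1,x0:x1]
    print(n);print(v[::1,::1] if n=="scene" else v)
E
```

```text
top
[[138 138 136  97  94  99  98  97 100  99  96  84  70  69  66  68  72 102
  130 117 100  99 100 100  98 101 113 136 139 141]
 [137 139 135  94  91  96 102  98 102  98  96  89  73  70  71  71  75 102
  131 117 100 103 100  98 101 101 109 133 140 139]
 [140 140 135  96  93  99  98  98 100  98  99  93  76  69  68  63  74 101
  130 117 105  99 101  99  99  99 107 136 138 137]
 [140 138 135  95  90  97 101  98  99  97  99  93  78  69  69  68  71  96
  130 124 108  99 100 100  96 101 109 132 143 140]
 [139 141 135 101  87  96  97 100 101  97  97  91  78  68  68  71  71  91
  132 123 103 101 100  99 100  96 106 134 141 142]
 [141 140 134 101  86  98  99 101  96  99  97  89  71  69  64  67  70  90
  129 124 105 102  97 102  98  99 104 134 140 141]
 [142 141 136 100  87  94  99  98 100  98  96  92  70  70  64  66  67  88
  127 124 102  97  97 100 101  96 102 134 142 142]
 [140 142 138 100  85  96 100 102  98  97  99  85  68  67  66  65  70  80
  110 107  98  98  99 101  95  99 102 131 140 140]
 [141 140 138 106  87  97  99  99  99 101  96  84  71  63  67  66  66  72
   96  97  93  94 101 
[... 4229 characters left out ...]
 119  88  36  10  10  15   9  19  57 101 115
  118]
 [ 72 104 117 118 117 118 117 111  81  43  15  10  14  12  26  48  81 104
  116]
 [ 64  86 113 118 118 118 117 113  96  57  27  22  26  33  45  56  69  89
  113]
 [ 62  71 105 117 117 119 119 116 107  73  50  46  49  51  58  64  68  78
  104]
 [ 70  63  87 115 119 118 118 118 114  97  72  59  59  61  60  63  66  70
   88]
 [103  64  72 104 116 118 119 119 117 109  84  65  62  61  62  63  66  67
   79]
 [140  77  63  82 106 118 118 119 118 113  98  75  63  62  61  65  67  67
   70]
 [160 106  64  67  94 115 118 119 119 117 111  96  67  65  63  66  68  67
   67]
 [167 140  76  61  81 105 116 118 119 119 116 108  82  67  65  67  68  67
   68]]
```

```bash
python3 - <<'E'
from h import *
t=cv2.imread("pics/top0.png")
hsv=cv2.cvtColor(t,cv2.COLOR_BGR2HSV)
m=cv2.inRange(hsv,(20,120,60),(35,255,255));m[:, :270]=0;m[:,345:]=0
m=cv2.morphologyEx(m,cv2.MORPH_CLOSE,np.ones((9,9)))
c=max(cv2.findContours(m,0,2)[0],key=cv2.contourArea).reshape(-1,2)
print(cv2.boundingRect(c))
P=plane("top",c,0.046)[:,:2]
r=cv2.minAreaRect((P*1000).astype(np.float32));print("box top rect mm",r)
# channel top (grey) in top view: gray between board white and dark
g=t.max(2); print(g[160:245:6,294:330])
E
```

```text
(285, 101, 44, 58)
box top rect mm ((710.89404296875, -151.67881774902344), (142.4246063232422, 99.60590362548828), 0.5516335368156433)
[[ 79  80  82  81  84  84  81  81  83  82  83  88  89  90  90  92  92  94
   95  95  98  98  94 100 105 105 102 104 105 105 112 116 115 117 130  88]
 [139 138 137 138 136 136 135 137 137 138 136 135 137 136 137 136 137 135
  137 136 135 136 136 135 137 136 137 135 134 136 137 134 137 138 137 135]
 [136 136 132 113 102  96 101  98 100  99 105 128 134 134 136 135 136 136
  134 107 100  98  97  99  99 102 114 131 132 136 134 134 134 134 135 136]
 [134 137 133 100  89  97  99  98  99  98 102 123 134 136 134 132 135 136
  135 115 101  99  98  99  97  99 109 131 134 136 134 136 133 136 136 136]
 [138 135 133 109  90  96 101  99 103 101 100 117 131 137 135 137 136 135
  138 135 109 103 102 101 100 100 103 128 136 135 138 136 137 137 135 135]
 [139 139 136 121  92  94 100 102 100 100 101 109 129 138 135 135 137 136
  136 138 112  99  99 100  99  98 102 117 134 139 139 137 136 137 138 136]
 [140 137 139 135  94  91  96 102  98 102  98  96  89  73  70  71  71 
[... 571 characters left out ...]
  96  95  77  62  54  49  49
   48  49  57  61  88  94  99  97 100  98 102 133 139 142 143 141 142 141]
 [143 140 140 143 139 108  83  93  97  93  94  98  97  91 100 101 100 103
  101 105 116 116  94  92  96  95  97  99 102 118 137 142 142 140 142 143]
 [142 142 141 141 139 118  84  86  97  92  93  96  92  93  99 100  99  95
  101  98  97  97  91  95  96  96  94  94  90 108 133 141 143 139 141 141]
 [141 141 140 141 143 144 140 140 142 143 142 143 142 143 141 140 144 141
  142 141 140 141 140 141 141 139 139 141 143 141 139 140 139 140 141 140]
 [142 140 142 141 143 142 139 142 141 140 141 140 142 142 140 143 141 141
  142 141 140 139 142 141 141 140 138 142 140 142 139 141 141 140 140 139]]
```

```bash
python3 - <<'E'
from h import *
t=cv2.imread("pics/top0.png").max(2).astype(float)
def cross(v,x0,th):
    for i in range(len(v)-1):
        if (v[i]-th)*(v[i+1]-th)<=0 and v[i]!=v[i+1]: return x0+i+(th-v[i])/(v[i+1]-v[i])
R=[];Rr=range(175,232)
for r in Rr: R.append((cross(t[r,317:327],317,117),r))
L=[]
for r in Rr: L.append((cross(t[r,294:301],294,115),r))
p=plane("top",R,0.058); 
f=np.polyfit(p[:,0],p[:,1],1); print("right edge z58: yaw deg",np.degrees(np.arctan(f[0])),"y at .5",np.polyval(f,.5),"resid",np.std(p[:,1]-np.polyval(f,p[:,0])))
pl=plane("top",L,0.010);f2=np.polyfit(pl[:,0],pl[:,1],1);print("left edge z10",np.degrees(np.arctan(f2[0])),np.polyval(f2,.5))
# channel ends
fe=cross(t[164:178,318],164,118); 
fe2=[cross(t[162:178,c],162,118) for c in (301,303,315,317,318)];re=[cross(t[228:242,c],228,118) for c in (303,310,316,319)]
print(fe2,re)
print("front z58",plane("top",[(317,fe2[3]),(302,fe2[0])],.058)); print("rear z10/z58",plane("top",[(310,re[1])],.010),plane("top",[(310,re[1])],.058))
# knob
tf=[(308.6,204.6),(315.5,204.6),(309.3,217.0),(315.9,217.0)]
print(plane("top",tf,.106), plane("top",[(312.3,210.9)],.106))
# triangulate silhouette centroids
s=cv2.imread("pics/scene0.png").max(2)
def cen(im,roi,th):
    x0,y0,x1,y1=roi;m=im[y0:y1,x0:x1]<th;ys,xs=np.nonzero(m);return xs.mean()+x0,ys.mean()+y0,m.sum()
a=cen(t,(306,203,318,221),61);b=cen(s,(205,180,220,199),52);print(a,b)
print(tri("top",[a[:2]],"scene",[b[:2]]))
E
```

```text
right edge z58: yaw deg 0.6343789777801868 y at .5 -0.1800006847602577 resid 0.00021199058905978704
left edge z10 0.8602015879215504 -0.1279067632293556
[np.float64(169.83333333333334), np.float64(169.83333333333334), np.float64(169.2941176470588), np.float64(169.38888888888889), np.float64(169.23529411764707)] [np.float64(235.7560975609756), np.float64(231.0), np.float64(235.5), np.float64(234.96)]
front z58 [[ 0.6090462  -0.17213056  0.058     ]
 [ 0.60881751 -0.13734381  0.058     ]]
rear z10/z58 [[ 0.47117239 -0.15423519  0.01      ]] [[ 0.46590644 -0.15089594  0.058     ]]
[[ 0.51874457 -0.14652235  0.106     ]
 [ 0.51841997 -0.16160374  0.106     ]
 [ 0.49130314 -0.14710219  0.106     ]
 [ 0.49100615 -0.16145817  0.106     ]] [[ 0.50461553 -0.15411081  0.106     ]]
(np.float64(311.424), np.float64(212.424), np.int64(125)) (np.float64(212.83050847457628), np.float64(190.55084745762713), np.int64(118))
(array([ 0.50495963, -0.15325528,  0.08243857]), np.float64(0.001188589722327532))
```

```bash
cat >> h.py <<'E'
from scipy.spatial.transform import Rotation as Ro
def go(target,yaw_deg,label=""):
    s=ctrl.read_state();R=Ro.from_quat(s["tool_rot"]).as_matrix()
    best=None
    for sg in (1,-1):
        y=sg*np.array([-np.sin(np.radians(yaw_deg)),np.cos(np.radians(yaw_deg)),0]);x=np.array([0,0,-1.]);T=np.c_[x,y,np.cross(x,y)]
        rv=Ro.from_matrix(R.T@T).as_rotvec(degrees=True)
        if best is None or np.linalg.norm(rv)<np.linalg.norm(best[0]): best=(rv,T)
    d=np.array(target)-s["eef_pos"]
    print(label,"t",s["clock"],"pos",s["eef_pos"].round(4),"F",s["ft_force"].round(1),"w",round(s["gripper_width"]*88.1,1))
    print(" tool axes now\n",R.round(3)); print(" rotvec tool deg",best[0].round(2)," shift in current tool mm",(R.T@d*1000).round(1)," in final tool axes",(best[1].T@d*1000).round(1))
E
python3 - <<'E'
from h import *
go([.505,-.154,.2],0.65)
E
```

```text
t 0.15 pos [0.2023 0.5112 0.2383] F [-0.   0.6  0.6] w 88.3
 tool axes now
 [[-0.001  0.368  0.93 ]
 [-0.001  0.93  -0.368]
 [-1.    -0.001 -0.   ]]
 rotvec tool deg [-2.224e+01 -2.000e-02  6.000e-02]  shift in current tool mm [  38.7 -507.1  526.3]  in final tool axes [  38.3 -668.6  295.2]
```

carry_out:
  motion: "0 0 0 -5.56 0 0 88; 0 0 0 -5.56 0 0 88; 0 0 0 -5.56 0 0 88; 0 0 0 -5.56 0 0 88; 0 -20 9 0 0 0 88"

```text
clock: 0.57
eef_pos: [0.2108, 0.4928, 0.2382]
tool_rot: [-0.006, 0.707, 0.007, 0.707]
ft_force: [-0.2, -0.2, -0.8]
gripper_width: 0.998
```

carry_out:
  motion: "0 -32 14 0 0 0 88; 0 -32 14 0 0 0 88; 0 -32 14 0 0 0 88; 0 -32 14 0 0 0 88; 0 -32 14 0 0 0 88"

```text
clock: 0.98
eef_pos: [0.2835, 0.3308, 0.2386]
tool_rot: [-0.004, 0.707, 0.004, 0.707]
ft_force: [0.9, 1.1, 1.1]
gripper_width: 0.999
```

carry_out:
  motion: "0 -32 14 0 0 0 88; 0 -32 14 0 0 0 88; 0 -32 14 0 0 0 88; 0 -32 14 0 0 0 88; 0 -32 14 0 0 0 88"

```text
clock: 1.4
eef_pos: [0.3554, 0.1715, 0.2388]
tool_rot: [-0.004, 0.707, 0.004, 0.707]
ft_force: [0.5, 0.2, 0.3]
gripper_width: 0.997
```

carry_out:
  motion: "0 -32 14 0 0 0 88; 0 -32 14 0 0 0 88; 0 -32 14 0 0 0 88; 0 -32 14 0 0 0 88; 0 -32 14 0 0 0 88"

```text
clock: 1.82
eef_pos: [0.4273, 0.0122, 0.2387]
tool_rot: [-0.004, 0.707, 0.004, 0.707]
ft_force: [1.7, 0.9, -0.1]
gripper_width: 0.997
```

carry_out:
  motion: "0 -32 14 0 0 0 88; 0 -32 14 0 0 0 88; 0 -32 14 0 0 0 88; 0 -32 14 0 0 0 88; 0 0 0 0 0 0 88"

```text
clock: 2.23
eef_pos: [0.4862, -0.1182, 0.2379]
tool_rot: [-0.003, 0.707, 0.002, 0.707]
ft_force: [-0.8, 0.8, 0.2]
gripper_width: 1.0
```

```bash
python3 - <<'E'
from h import *
go([.505,-.154,.2],0.65)
p=ctrl.camera_params("wrist");im=ctrl.camera("wrist")[:,:,::-1]
cv2.imwrite("pics/wrist1.png",im)
for z in (.106,):
  q=cv2.projectPoints(np.array([[.505,-.154,z],[.535,-.1537,.0],[.505,-.154,.062]]),cv2.Rodrigues(p["R"])[0],p["t"],p["camera_matrix"],p["dist"])[0];print(q.reshape(-1,2))
E
```

```text
t 2.2333 pos [ 0.4862 -0.1182  0.2379] F [-0.8  0.8  0.2] w 88.1
 tool axes now
 [[-0.    -0.007  1.   ]
 [-0.001  1.     0.007]
 [-1.    -0.001 -0.   ]]
 rotvec tool deg [-0.23 -0.    0.06]  shift in current tool mm [ 38.  -35.9  18.6]  in final tool axes [ 37.9 -36.   18.4]
[[218.49138492 203.42083073]
 [228.79350813 200.41729706]
 [223.21617594 190.93397119]]
```

View pics/wrist1.png

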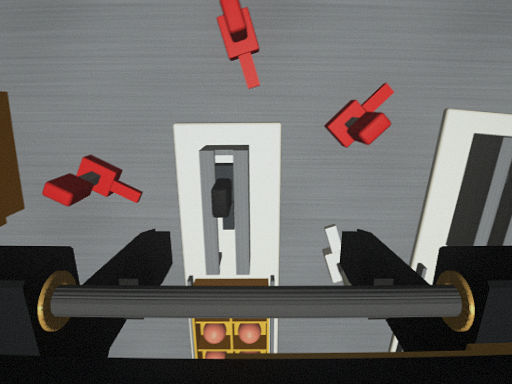

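The wrist view shows the black grip at about (221,198). My estimate projects from (218,203) at its top to (223,191) at its foot, so they agree. Next I move over it and descend.

carry_out:
  motion: "0 -18 9.5 -0.2 0 0 60; 0 -18 9 0 0 0 60; 33 0 0 0 0 0 60; 33 0 0 0 0 0 60; 34 0 0 0 0 0 60"
  grip_force: 35

```text
clock: 2.7
eef_pos: [0.5032, -0.1483, 0.1379]
tool_rot: [-0.006, 0.707, 0.005, 0.707]
ft_force: [0.4, -0.5, -0.5]
gripper_width: 0.682
```

carry_out:
  motion: "0 0 0 0 0 0 60; 0 0 0 0 0 0 60"

```text
clock: 2.87
eef_pos: [0.5029, -0.1482, 0.1386]
tool_rot: [-0.005, 0.708, 0.006, 0.706]
ft_force: [0.2, -0.6, 0.8]
gripper_width: 0.679
```

```bash
python3 - <<'E'
from h import *
go([.505,-.154,.071],0.65)
p=ctrl.camera_params("wrist");im=ctrl.camera("wrist")[:,:,::-1]
cv2.imwrite("pics/wrist2.png",im)
q=cv2.projectPoints(np.array([[.505,-.154,.106],[.505,-.154,.062],[.52,-.146,.106],[.49,-.162,.106]]),cv2.Rodrigues(p["R"])[0],p["t"],p["camera_matrix"],p["dist"])[0];print(q.reshape(-1,2))
E
```

```text
t 2.8667 pos [ 0.5029 -0.1482  0.1386] F [ 0.2 -0.6  0.8] w 59.8
 tool axes now
 [[-0.002 -0.016  1.   ]
 [ 0.002  1.     0.016]
 [-1.     0.002 -0.002]]
 rotvec tool deg [ 0.24 -0.14 -0.09]  shift in current tool mm [67.6 -6.   2.1]  in final tool axes [67.6 -5.8  2. ]
[[247.44067419 227.25022073]
 [248.79967381 205.23841463]
 [259.9066182  249.48599378]
 [234.41401373 203.98861392]]
```

View pics/wrist2.png

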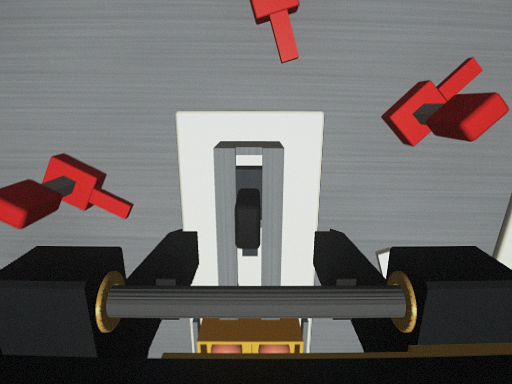

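The wrist view has the grip at columns 236–260 with its front edge at row 248. The predicted values are 234–260 and 249, so the position holds. I correct by −6 and +2 mm, descend and close.

carry_out:
  motion: "0 -6 2 0.2 0 0 60; 22 0 0 0 0 0 60; 22 0 0 0 0 0 60; 23 0 0 0 0 0 60; 0 0 0 0 0 0 60"

```text
clock: 3.33
eef_pos: [0.505, -0.155, 0.0703]
tool_rot: [-0.003, 0.708, 0.004, 0.706]
ft_force: [-0.6, -0.2, -0.8]
gripper_width: 0.681
```

carry_out:
  motion: "0 0 0 0 0 0 60; 0 0 0 0 0 0 60"

```text
clock: 3.5
eef_pos: [0.5066, -0.1558, 0.0738]
tool_rot: [-0.005, 0.706, 0.003, 0.708]
ft_force: [0.1, 0.0, 0.3]
gripper_width: 0.685
```

```bash
python3 - <<'E'
from h import *
go([.505,-.154,.071],0.65)
E
```

```text
t 3.5 pos [ 0.5066 -0.1558  0.0738] F [0.1 0.  0.3] w 60.3
 tool axes now
 [[ 0.003 -0.011  1.   ]
 [-0.002  1.     0.011]
 [-1.    -0.002  0.003]]
 rotvec tool deg [-0.    0.16  0.1 ]  shift in current tool mm [ 2.8  1.8 -1.6]  in final tool axes [ 2.8  1.8 -1.6]
```

carry_out:
  motion: "1 1 0 0 0 0 30; 0 0 0 0 0 0 10; 0 0 0 0 0 0 5; 0 0 0 0 0 0 5; 0 0 0 0 0 0 5"

```text
clock: 3.92
eef_pos: [0.5056, -0.1542, 0.0711]
tool_rot: [-0.004, 0.707, 0.004, 0.707]
ft_force: [-0.4, -0.5, 0.7]
gripper_width: 0.326
```

carry_out:
  motion: "0 0 0 0 0 0 5; 0 0 0 0 0 0 5; 0 0 0 0 0 0 5; 0 0 0 0 0 0 5"

```text
clock: 4.25
eef_pos: [0.5055, -0.1541, 0.0707]
tool_rot: [-0.004, 0.707, 0.004, 0.707]
ft_force: [0.3, 0.8, 0.2]
gripper_width: 0.176
```

carry_out:
  motion: "0 0 0 0 0 0 5; 0 0 0 0 0 0 5; -6 0 0 0 0 0 5; -6 0 0 0 0 0 5; -6 0 0 0 0 0 5"

```text
clock: 4.67
eef_pos: [0.5055, -0.1542, 0.0893]
tool_rot: [-0.004, 0.707, 0.004, 0.707]
ft_force: [-1.3, -0.4, -2.6]
gripper_width: 0.174
```

carry_out:
  motion: "0 0 0 0 0 0 5; 0 0 0 0 0 0 5; 0 0 0 0 0 0 5"

```text
clock: 4.92
eef_pos: [0.5054, -0.1541, 0.0887]
tool_rot: [-0.004, 0.707, 0.004, 0.707]
ft_force: [-0.0, -0.3, -2.7]
gripper_width: 0.175
```

```bash
python3 - <<'E'
from h import *
go([.572,-.1535,.089],0.65)
im=ctrl.camera("scene")[:,:,::-1]
cv2.imwrite("pics/s2.png",cv2.resize(im[120:320,150:350],None,fx=3,fy=3,interpolation=cv2.INTER_CUBIC))
E
```

```text
t 4.9167 pos [ 0.5054 -0.1541  0.0887] F [-0.  -0.3 -2.7] w 15.4
 tool axes now
 [[-0.    -0.011  1.   ]
 [ 0.     1.     0.011]
 [-1.     0.    -0.   ]]
 rotvec tool deg [ 0.   -0.01 -0.  ]  shift in current tool mm [-0.3 -0.1 66.6]  in final tool axes [-0.3 -0.1 66.6]
```

View pics/s2.png

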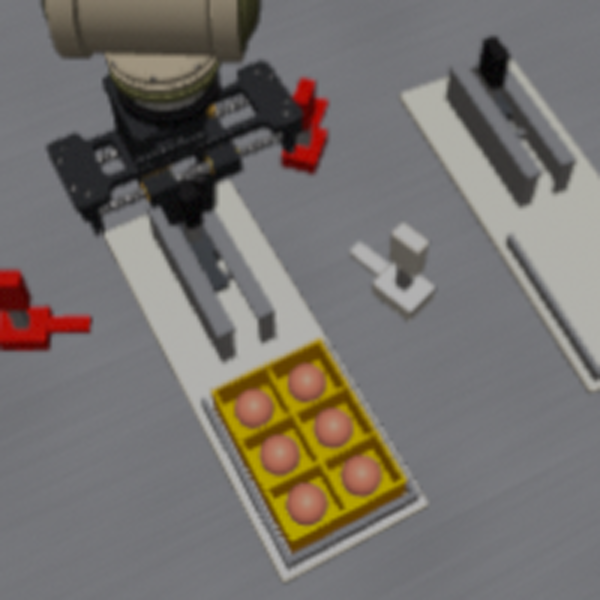

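The force is −2.7 N and the opening 15.4 mm, so the stop is held and raised 18 mm. In the picture the fingers are on the grip at crop (190,205), and the box is unmoved. Now I slide forward 66 mm.

carry_out:
  motion: "0 0 7 0 0 0 5; 0 0 8 0 0 0 5; 0 0 8 0 0 0 5; 0 0 8 0 0 0 5; 0 0 8 0 0 0 5"

```text
clock: 5.38
eef_pos: [0.5456, -0.1536, 0.0886]
tool_rot: [-0.004, 0.707, 0.004, 0.707]
ft_force: [0.1, 0.6, -2.6]
gripper_width: 0.175
```

carry_out:
  motion: "0 0 8 0 0 0 5; 0 0 8 0 0 0 5; 0 0 8 0 0 0 5; 0 0 3 0 0 0 5; 0 0 0 0 0 0 5"

```text
clock: 5.8
eef_pos: [0.5722, -0.1534, 0.0886]
tool_rot: [-0.004, 0.707, 0.004, 0.707]
ft_force: [-0.4, -0.8, -2.9]
gripper_width: 0.176
```

```bash
python3 - <<'E'
from h import *
go([.572,-.1535,.071],0.65)
im=ctrl.camera("scene")[:,:,::-1]
cv2.imwrite("pics/s3.png",cv2.resize(im[120:320,150:350],None,fx=3,fy=3,interpolation=cv2.INTER_CUBIC))
E
```

```text
t 5.8 pos [ 0.5722 -0.1534  0.0886] F [-0.4 -0.8 -2.9] w 15.5
 tool axes now
 [[ 0.    -0.012  1.   ]
 [-0.     1.     0.012]
 [-1.    -0.     0.   ]]
 rotvec tool deg [0.02 0.01 0.01]  shift in current tool mm [17.6 -0.1 -0.2]  in final tool axes [17.6 -0.1 -0.2]
```

View pics/s3.png

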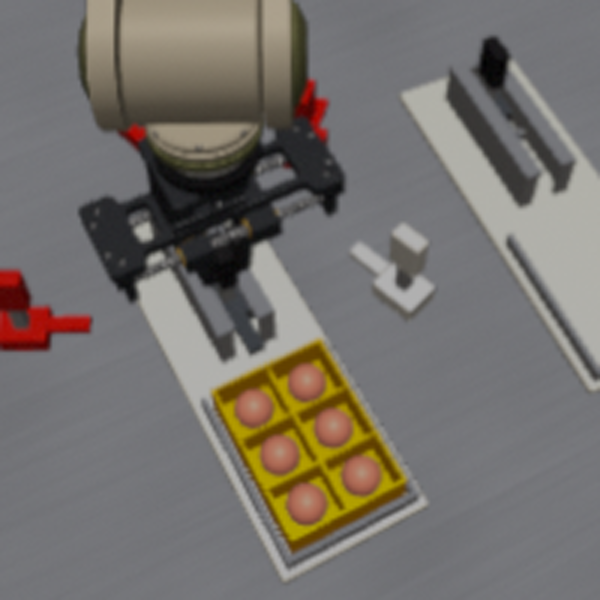

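The stop slid freely and its bar now pokes out of the front of the channel at crop (255,345), short of the box. I lower it 17.5 mm.

carry_out:
  motion: "5 0 0 0 0 0 5; 5 0 0 0 0 0 5; 4 0 0 0 0 0 5; 3 0 0 0 0 0 5; 0 0 0 0 0 0 5"

```text
clock: 6.27
eef_pos: [0.5712, -0.1534, 0.0712]
tool_rot: [-0.004, 0.707, 0.004, 0.707]
ft_force: [-0.7, -0.1, -2.2]
gripper_width: 0.181
```

carry_out:
  motion: "0 0 0 0 0 0 5; 0 0 0 0 0 0 5"

```text
clock: 6.43
eef_pos: [0.5715, -0.1535, 0.0718]
tool_rot: [-0.004, 0.707, 0.004, 0.707]
ft_force: [0.2, -0.2, -2.0]
gripper_width: 0.181
```

carry_out:
  motion: "0.8 0 0 0 0 0 5; 0 0 0 0 0 0 5"

```text
clock: 6.6
eef_pos: [0.5715, -0.1534, 0.0709]
tool_rot: [-0.004, 0.707, 0.004, 0.707]
ft_force: [0.5, -0.2, -1.6]
gripper_width: 0.179
```

carry_out:
  motion: "0 0 0 0 0 0 20; 0 0 0 0 0 0 30; 0 0 0 0 0 0 45; 0 0 0 0 0 0 50; 0 0 0 0 0 0 50"

```text
clock: 7.02
eef_pos: [0.5716, -0.1534, 0.0711]
tool_rot: [-0.004, 0.707, 0.004, 0.707]
ft_force: [0.3, 0.5, -0.7]
gripper_width: 0.505
```

carry_out:
  motion: "0 0 0 0 0 0 50; 0 0 0 0 0 0 50; -15 0 0 0 0 0 50; -25 0 0 0 0 0 50; -30 0 0 0 0 0 50"

```text
clock: 7.43
eef_pos: [0.5708, -0.1531, 0.1405]
tool_rot: [-0.003, 0.708, 0.005, 0.706]
ft_force: [-0.7, 0.1, -1.1]
gripper_width: 0.567
```

carry_out:
  motion: "-35 0 0 0 0 0 50; -35 0 -30 0 0 0 50; 0 0 -35 0 0 0 50; 0 0 -35 0 0 0 50; 0 0 -35 0 0 0 50"

```text
clock: 7.85
eef_pos: [0.4379, -0.1546, 0.2079]
tool_rot: [-0.004, 0.707, 0.004, 0.707]
ft_force: [0.2, -1.0, -0.0]
gripper_width: 0.565
```

carry_out:
  motion: "0 0 -30 0 0 0 50; 0 0 0 0 0 0 50; 0 0 0 0 0 0 50"

```text
clock: 8.1
eef_pos: [0.4089, -0.1554, 0.2082]
tool_rot: [-0.004, 0.707, 0.003, 0.707]
ft_force: [-0.7, 0.3, -0.2]
gripper_width: 0.565
```

```bash
python3 - <<'E'
from h import *
print(ctrl.read_state()["clock"],ctrl.read_state()["eef_pos"],ctrl.read_state()["ft_force"])
t=ctrl.camera("top")[:,:,::-1];s=ctrl.camera("scene")[:,:,::-1]
cv2.imwrite("pics/t4.png",t);cv2.imwrite("pics/s4.png",s)
a=cv2.resize(t[90:255,265:350],None,fx=3.6,fy=3.6,interpolation=cv2.INTER_CUBIC)
b=cv2.resize(s[165:315,175:300],None,fx=3.6,fy=3.6,interpolation=cv2.INTER_CUBIC)
c=np.zeros((594,a.shape[1]+b.shape[1],3),np.uint8)
c[:a.shape[0],:a.shape[1]]=a;c[:b.shape[0],a.shape[1]:]=b
cv2.imwrite("pics/crop4.png",c)
hsv=cv2.cvtColor(t,cv2.COLOR_BGR2HSV)
m=cv2.inRange(hsv,(20,120,60),(35,255,255));m[:, :270]=0;m[:,345:]=0
m=cv2.morphologyEx(m,cv2.MORPH_CLOSE,np.ones((9,9)))
k=max(cv2.findContours(m,0,2)[0],key=cv2.contourArea).reshape(-1,2)
print(cv2.minAreaRect((plane("top",k,.046)[:,:2]*1000).astype(np.float32)))
t0=cv2.imread("pics/top0.png");s0=cv2.imread("pics/scene0.png")
print("spare diff",cv2.absdiff(t,t0)[105:260,145:215].max(),cv2.absdiff(s,s0)[125:245,285:390].max())
E
```

```text
8.1 [ 0.40887609 -0.15537027  0.20817486] [-0.70294258  0.25996204 -0.22566834]
((710.7867431640625, -151.68524169921875), (142.65089416503906, 99.53479766845703), 0.47876304388046265)
spare diff 10 8
```

View pics/crop4.png

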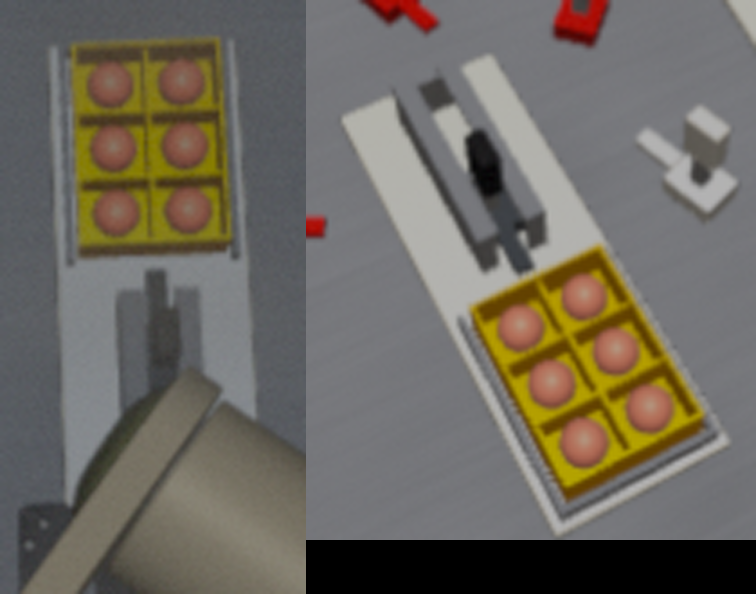

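The stop is in the front, down and upright, with its bar out ahead of the channel. I check its position and height by numbers.

```bash
python3 - <<'E'
from h import *
s=cv2.imread("pics/s4.png").max(2);t=cv2.imread("pics/t4.png").max(2)
m=(s[195:222,215:235]<52);ys,xs=np.nonzero(m);b=(xs.mean()+215,ys.mean()+195);print(b,m.sum())
print(t[172:195,303:320])
v=t[170:197,306:319];ys,xs=np.nonzero(v<50);a=(xs.mean()+306,ys.mean()+170);print(a,len(xs))
for z in (.084,.1): print(z,plane("scene",[b],z))
print(tri("top",[a],"scene",[b]))
E
```

```text
(np.float64(224.2377049180328), np.float64(210.65573770491804)) 122
[[ 98  98  96  80  71  69  72  72  97 127 108  96  98  98  96  97  97]
 [ 93  98  96  82  74  71  73  76  98 123 101  96  97  99  97  96 100]
 [ 95  97  93  82  70  69  73  74  92 116  94  89  94  94  98  97  97]
 [ 97  96  96  78  71  67  71  69  78  90  77  85  94  97  98  95  99]
 [ 97  98  93  81  69  68  66  65  66  69  69  76  94  94  97 102  99]
 [ 96  99  94  80  69  66  66  68  68  68  68  75  92  97  96  98 100]
 [ 97  97  96  80  69  66  66  67  69  64  68  72  94  95  97  96  99]
 [ 97  95  94  77  66  68  67  67  65  63  68  72  89  98  99 100  99]
 [ 97  95  85  73  65  64  64  65  68  66  62  68  93  98 101  96  95]
 [ 98  94  84  70  65  63  71  69  65  66  66  68  90  99  99  96  95]
 [ 99  96  86  70  66  64  70  70  64  69  66  68  93  99  98  97  98]
 [ 96  97  86  69  64  61  67  66  69  65  67  69  90  96  98  98  96]
 [ 98  98  87  73  67  64  68  69  69  66  66  66  84  97  99  98  97]
 [ 99  93  86  70  64  62  65  69  66  68  66  66  80  98  97  99 101]
 [ 98  97  87  72  61  60  68  68  67 
[... 744 characters left out ...]
 DLASCL parameter number  4 had an illegal value
 ** On entry to DLASCL parameter number  4 had an illegal value
 ** On entry to DLASCL parameter number  4 had an illegal value
 ** On entry to DLASCL parameter number  4 had an illegal value
 ** On entry to DLASCL parameter number  5 had an illegal value
 ** On entry to DLASCL parameter number  4 had an illegal value<stdin>:5: RuntimeWarning: Mean of empty slice.
  ret = ret.dtype.type(ret / rcount)
Traceback (most recent call last):
  File "h.py", line 11, in tri
    k=np.linalg.lstsq(np.c_[d1,-d2],o2-o1,rcond=None)[0]
      ~~~~~~~~~~~~~~~^^^^^^^^^^^^^^^^^^^^^^^^^^^^^^^^
numpy.linalg.LinAlgError: SVD did not converge in Linear Least Squares
```

```bash
python3 - <<'E'
from h import *
print(tri("top",[(310.6,183.0)],"scene",[(224.24,210.66)]))
print(plane("top",[(308.8,175.0),(314.7,175),(309,188.2)],.106))
E
```

```text
(array([ 0.5724724 , -0.1532371 ,  0.08191902]), np.float64(0.0024390816324913905))
[[ 0.58524614 -0.14926112  0.106     ]
 [ 0.58493883 -0.16230711  0.106     ]
 [ 0.55538465 -0.14866709  0.106     ]]
```

The grip is at about (0.572, −0.153, 0.082), which is +37 mm from the bump, and at the same height as measured at the start (0.0824). Everything is clear, so I hand in.

```bash
python3 -c "
from plant import ctrl
print(ctrl.hand_in())"
```

```text
the job is handed in; nothing more can be done
None
```

I lifted the stop of the bay with the box 18 mm by its black grip, slid it 66 mm towards the box over the bump, set it down and let go. I then backed the arm off and handed in at about 8.2 s. No verdict was reported.

**Stop:** in the last pictures the grip is upright at about +37 mm from the bump (allowed 20 to 52 mm). Its height measured 82 mm, the same as before the lift, and its bar points at the box.

**Box and spare stop:** the box's measured centre shifted about 0.1 mm, and the empty bay's pictures are unchanged.

**Checks that failed or disagreed:**
- **Final top view:** the arm's shadow spoiled the automatic mask, so I read the grip's pixel from the brightness values. The two views then missed each other by 2.4 mm, against 1.2 mm at the start.
- **Bump position:** the centre of the box put the bump near x = 0.533 m. I used 0.535 m, allowing for the box's visible near wall; either way the stop is well inside the window.

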